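# Gauge the battery well of a camping lantern

### The job

A battery is to be ordered for the wide-footed lantern base (not the straight narrow one). Take the depth rod out of its round wooden stand, lower it upright into the battery well in the top of the wide-footed base until its tip bottoms, so that the rod's sliding collar is pushed up by the rim and shows the depth, and leave it standing there with the collar on the rim.

Things in the scene. Friction and masses are not known exactly. Their poses are not given: they have to be found in the camera images.
- rod_grip (a point): Centre of the depth rod's round wooden handle (24 mm across, top 50 mm of the rod), 155 mm above the tip; z points from tip to handle. Steel rod 10 mm thick, 180 mm long in all, 0.17 kg. It starts upright, tip down, in a 22 mm wide, 20 mm deep hole in a fixed round dark wooden stand (72 mm across, 30 mm high); draw it straight up. Stand and both lantern bases swap places.
- collar_under (a point): Centre of the underside of the aluminium collar on the depth rod (disc 56 mm across, 8 thick, hub 20 wide, 6 high above it); z as the rod's. Starts 20 mm above the tip, lying on the stand. Slides up the rod at most 90 mm, friction about 2.5 N, more than the rod's weight: push the rod down through it. It stays where it is left and does not fit into the well.
- well_mouth (a point): Centre of the mouth of the battery well, at the flat top of the wide-footed olive lantern base; z up. Base fixed, 115 mm high, 72 mm across with a flared foot 122 mm across. Well 36 mm wide, straight, vertical. Bystander: the narrow base, same colour and well width, but straight-sided, 72 mm across without flared foot, only 85 mm high.
- well_floor (a point): Centre of the top of the flat brass plate that forms the bottom of the wide-footed base's well, on the well's axis; z up. It lies 60 to 84 mm below the mouth, differently each time, and does not give under the rod.
Things that resemble listed ones, but are neither listed nor needed, are in the scene too. What is meant by the part that bears rod_grip is not blue or orange, and is the larger of those in its own colour.

How it is judged (in metres and radians):
At the end, for the whole second after the job is handed in: The depth rod stands released in the well of the wide-footed base: handle within 25 mm sideways of the well's axis, upright within 10 degrees, tip on the bottom within 5 mm, the collar lying on the rim within 6 mm (horizontal distance between rod_grip and well_mouth below 0.025 m and z of rod_grip in the frame of well_floor between 0.145 and 0.16 m and angle between rod_grip's own z axis and vertical below 0.18 rad and z of collar_under in the frame of well_mouth below 0.006 m); the robot touches nothing.
It also fails if it takes over 48 s, if anything falls off the work surface, if the arm or the gripper's body presses on something with over 40 N, if the wrist force passes 120 N, or if a joint passes its speed limit or range.

### The arm

A 6-joint arm with a two-finger parallel gripper is mounted at the origin on the work surface. World frame = base frame: x ahead of the robot, y to its left, z up, the work surface at z = 0. Lengths are in mm, angles in rad, forces in N, time in s.
With the tool pointing down it reaches from about 350 to 775 mm from the base axis. Payload 7.3 kg.
Tool frame: the origin (TCP) lies midway between the tips of the shut fingers; the grasp point (between the pads) lies 19 mm behind it; z points along the fingers, y is the direction in which the jaws open and shut (so a half turn about z gives the same grasp; the last joint's range is limited). The gripper opens to 92 mm and grips with 3 to 60 N. Pads are 19 mm wide; open, the fingers measure 130 mm over their backs; the gripper's body (75 mm by 190 mm) begins 47 mm behind the grasp point.
Start: joints at [1.168, 0.342, 1.524, -0, 1.275, -0.146], TCP at [133.328, 507.81, 196.941] pointing down, gripper open.
Joint ranges: [-2.53, 2.53], [-0.77, 2.02], [0.04, 2.7], [-1, 4.14], [0.28, 2.66], [-3.11, 3.11]. Speed limits (rad/s): [2.57, 2.57, 3.14, 3.14, 3.14, 3.14].

### API

Orientations are given as [roll, pitch, yaw] about the fixed x, y, z axes, in that order (R = Rz(yaw) Ry(pitch) Rx(roll)).
In Python, from plant import sensors, imaging, ticket gives the robot as it stands. The module is installed in compiled form; this text tells all that it offers.
- The arm moves only by the tool arm_command, never from a script. Its argument "increments" is one flat list of numbers, 5 for each row, row after row: the closure, from 0 (fully open) to 1 (shut), then the shift along the tool's x, y, z in mm, then the turn about the tool's z in degrees. In form: [hand, dx, dy, dz, spin, hand, dx, dy, dz, spin, ...]. A call has 1 to 20 rows; each row is the pose to reach, as a shift and turn from the pose commanded when the call began, along the tool's axes at that moment; what a row does not reach only later rows make up. A row lasts 1/8 s, in which the tool goes at most 62.5 mm and 10.7 degrees, less where a joint would pass 70% of its speed; a pose out of reach is approached as far as the arm can. A call with a gripper value outside its range is refused whole. The fingers move at their own pace and stop on an object; the grip force is fixed at half the most. Time passes only in rows, so rows that repeat a pose let the fingers close. It gives the time, the measured TCP pose, the force and the opening at its end, in the units of the state.
- sensors.get_obs(): the state, without advancing time (a new reading comes with each control period).
- imaging.capture(name): name is "side" or "top" or "wrist"; returns the picture (480x640x3 uint8, blue, green, red); there is no depth.
- imaging.calibration(name): a dict with "fx", "fy", "cx", "cy" (pixels), "world_to_cam" (4x4, takes a point from world to camera coordinates); the wrist camera has in their place "hand_eye" (4x4, takes a point from camera to tool coordinates, whose origin is the TCP and whose axes are the flange's). Camera axes: x right, y down, z forward; pixel columns grow to the right and rows downward; lengths in mm; the calibration is good to about 2 mm. A picture is of the moment at which its call begins: read the wrist's pose just before it. calibration takes no time and is no camera call.
- ticket.close_job(): hands the job in, once; it reports no verdict.
The state is a dict: "time": time; "joint_positions": joint angles; "dq": joint speeds; "tau": joint torques, N m; "tool_pos": TCP position; "tcp_rot": TCP orientation; "contact_force": force on the tool from outside, world axes, zero at the start; "moment": the same for the moment, N m; "grip_width": finger opening in mm.
Only numpy, scipy, OpenCV 4.12 (cv2) and the standard library are available. Lean on these libraries where they do the work, as an engineer would, in place of code of your own. Each camera call takes 0.05 s, during which the arm holds its last target. There are 200 camera calls.

## Working session

There is one attempt and no reset: what is moved stays moved. The work goes in short steps, Python scripts to look and compute and a tool call to move; the robot and the scene stay as the last step left them, time stands still between calls to the robot, and variables do not carry over. Pictures are saved under pics/ and viewed, about 8 in all and at most 12, crops included, and the job is handed in when it is done.

Besides the shell and the picture viewer there is one more tool, called after "Call:" as a command line: name --argument value ..., lists and objects as JSON in quotes. arm_command: Moves the arm, as the interface text tells. Its arguments: {"type":"object","properties":{"increments":{"type":"array","items":{"type":"number"}}},"required":["increments"]}

```bash
mkdir -p pics; cat > h.py <<'E'
import numpy as np, cv2
from plant import sensors, imaging, ticket
from scipy.spatial.transform import Rotation as R
def cam(name):
    c=imaging.calibration(name); K=np.array([[c['fx'],0,c['cx']],[0,c['fy'],c['cy']],[0,0,1.]])
    if 'world_to_cam' in c: return K,np.array(c['world_to_cam'])
    o=sensors.get_obs(); T=np.eye(4); T[:3,:3]=R.from_euler('xyz',o['tcp_rot']).as_matrix(); T[:3,3]=o['tool_pos']
    return K,np.linalg.inv(T@np.array(c['hand_eye']))
def plane(KT,uv,z):
    K,W=KT; C=np.linalg.inv(W); d=C[:3,:3]@np.linalg.inv(K)@[uv[0],uv[1],1]; o=C[:3,3]
    return o+d*(z-o[2])/d[2]
def proj(KT,p):
    K,W=KT; q=K@(W[:3,:3]@np.array(p)+W[:3,3]); return q[:2]/q[2]
E
python3 - <<'E'
from h import *
o=sensors.get_obs()
for k in o: print(k,np.round(o[k],3))
for n in ['side','top']: cv2.imwrite(f'pics/{n}0.png',imaging.capture(n))
E
```

```text
time 0.0
joint_positions [ 1.168  0.343  1.525  0.     1.275 -0.146]
dq [-0.001 -0.001  0.002  0.002 -0.002  0.002]
tau [ 1.0000e-03 -4.3126e+01 -2.4422e+01  7.2000e-02  5.6000e-02 -0.0000e+00]
tool_pos [133.132 507.357 196.242]
tcp_rot [-3.14  -0.     2.885]
contact_force [ 0.538  0.149 -0.25 ]
moment [ 0.004  0.035 -0.065]
grip_width 92.01
```

View pics/top0.png

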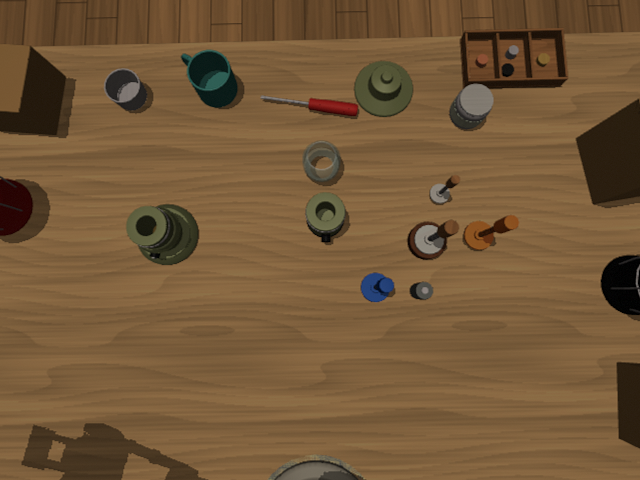

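View pics/side0.png

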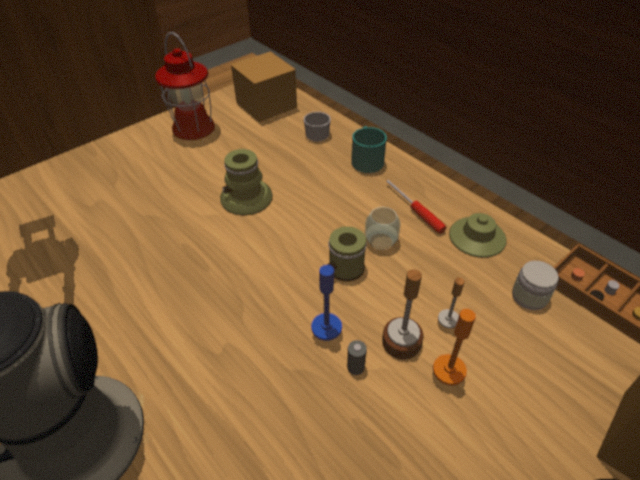

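Top view candidates for the rod are:
- blue rod, handle at (386,286)
- orange rod, handle at (508,223)
- small wooden-handled rod, handle at (453,182)
- large wooden-handled rod in the dark round stand, handle at (449,228)

I choose the large wooden one. For the base, the wide-footed one has its mouth near (150,225) on a foot at (168,233), and the narrow one is at (325,212). The lid at (384,88) and the lantern are bystanders.

```bash
python3 - <<'E'
from h import *
t=cam('top'); s=cam('side')
T=cv2.imread('pics/top0.png'); S=cv2.imread('pics/side0.png')
print('cam',np.linalg.inv(t[1])[:3,3])
print('handle top',plane(t,(451,226),190),plane(s,(413,273),190),'collar',plane(t,(429,239),38),plane(s,(405,331),44))
print('mouth',plane(t,(148,226),115),plane(s,(241,158),115),'foot',plane(t,(168,234),5))
print('narrow',plane(t,(325,212),85))
a=cv2.resize(T[150:310,340:540],None,fx=3,fy=3,interpolation=cv2.INTER_CUBIC)
b=cv2.resize(T[180:280,110:210],None,fx=3,fy=3,interpolation=cv2.INTER_CUBIC)
c=np.zeros((480,300,3),np.uint8); c[:300]=b
cv2.imwrite('pics/crop.png',np.hstack([a[:,:480],c]))
print(imaging.calibration('wrist'))
E
```

```text
cam [408.34601621 -19.66765538 900.93122844]
handle top [ 515.62737208 -224.49457295  190.        ] [ 512.21813652 -224.23326312  190.        ] collar [ 514.43777782 -225.17397029   38.        ] [ 508.86539576 -231.89691943   44.        ]
mouth [537.64776568 282.0395469  115.        ] [537.53315189 282.18918969 115.        ] foot [538.82772193 283.83793764   5.        ]
narrow [561.79097042 -28.25158044  85.        ]
{'fx': 408.0036478187723, 'fy': 408.0036478187723, 'cx': 317.36636630424016, 'cy': 236.83163206403583, 'hand_eye': array([[ 1.12671514e-04, -9.60668753e-01, -2.77696838e-01,
         7.56831576e+01],
       [ 9.99999792e-01, -6.82325924e-05,  6.41780480e-04,
        -4.54502172e-02],
       [-6.35486428e-04, -2.77696853e-01,  9.60668545e-01,
        -1.88282621e+02],
       [ 0.00000000e+00,  0.00000000e+00,  0.00000000e+00,
         1.00000000e+00]])}
```

View pics/crop.png

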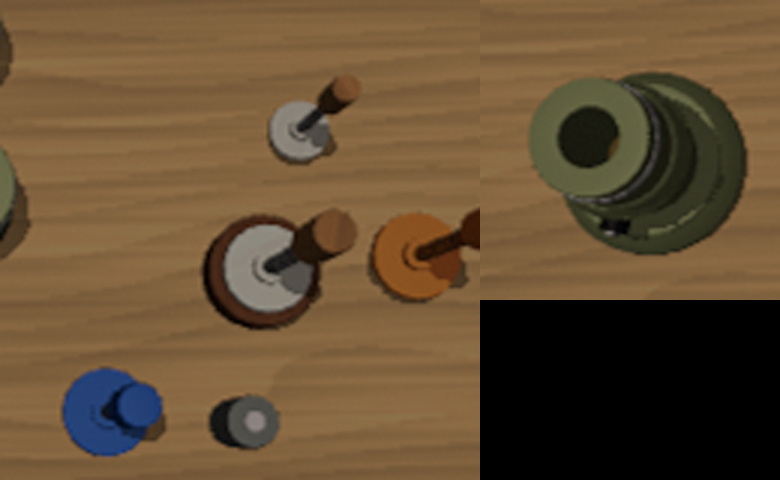

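Crop: the large wooden handle's top centre is at top-image pixel (452.7,226.3), in the dark stand with the pale collar, so the choice holds. The wide base's well mouth is centred at (146,226). I'll go over the well first for a close look, then on to the rod.

```bash
cat >> h.py <<'E'
def inc(target):
    o=sensors.get_obs(); M=R.from_euler('xyz',o['tcp_rot']).as_matrix()
    return np.round(M.T@(np.array(target)-o['tool_pos']),1)
E
python3 - <<'E'
from h import *
t=cam('top')
for n,uv,z in [('orange',(510,222),190),('orangebase',(479,236),10),('small',(454,182),120),('smallbase',(440,194),5),('blue',(386,286),190),('bluebase',(376,288),5),('rod',(452.7,226.3),190),('mouth',(146,225.7),115),('lantern',(5,207),0)]: print(n,plane(t,uv,z).round())
print(inc((300,400,300)),inc((540,282,300)))
E
```

```text
orange [ 520. -317.  190.]
orangebase [ 522. -330.   10.]
small [ 604. -254.  120.]
smallbase [ 609. -260.    5.]
blue [ 424. -119.  190.]
bluebase [ 424. -125.    5.]
rod [ 515. -227.  190.]
mouth [538. 286. 115.]
lantern [601. 618.   0.]
[-188.6  -61.7 -103.6] [-450.7 -114.8 -103.6]
```

Call:
arm_command --increments '[0,-50,-13,-35,0,0,-105,-27,-70,0,0,-160,-41,-104,0,0,-215,-55,-104,0,0,-270,-69,-104,0,0,-325,-83,-104,0,0,-380,-97,-104,0,0,-430,-110,-104,0,0,-450,-115,-104,0,0,-450,-115,-104,0,0,-450,-115,-104,0,0,-450,-115,-104,0]'

```text
time: 1.6
tool_pos: [538.1, 283.5, 301.5]
tcp_rot: [3.141, 0.0, 2.887]
contact_force: [0.1, -0.8, -0.2]
grip_width: 91.6
```

```bash
python3 - <<'E'
from h import *
import pickle
o=sensors.get_obs(); print(o['time'],o['tool_pos'],o['tcp_rot'],np.abs(o['dq']).max(),o['joint_positions'])
w=cam('wrist'); pickle.dump(w,open('w1.pkl','wb'))
cv2.imwrite('pics/w1.png',imaging.capture('wrist'))
print(proj(w,(538,284,115)))
E
```

```text
1.6 [538.12865345 283.47031699 301.49062804] [3.14101923e+00 2.32959107e-04 2.88685320e+00] 0.004016802835955523 [ 3.58696897e-01  4.53646109e-01  1.06992712e+00  3.35131103e-04
  1.61749883e+00 -9.57344313e-01]
[317.54789651 202.92776787]
```

View pics/w1.png

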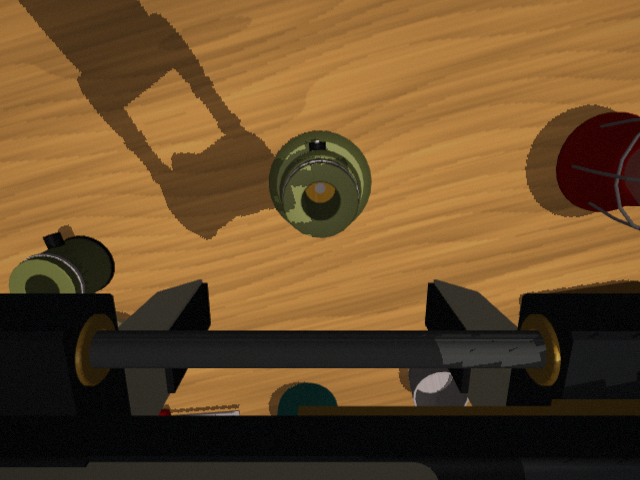

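The wide base is straight below: the well mouth is centred near (321,201), with the brass floor visible at (320,190). The lantern is at right and the narrow base at lower left.

```bash
python3 - <<'E'
from h import *
import pickle
w=pickle.load(open('w1.pkl','rb')); I=cv2.imread('pics/w1.png')
for uv in [(321,201),(320.5,198)]: print(plane(w,uv,115).round(1))
for a in range(0,8):
  pass
p=np.array([plane(w,uv,115)[:2] for uv in [(302,201),(340,201),(321,181),(321,221)]]); print(p.round(1))
print(I[201,295:347].tolist()[::3]); print(I[172:230:3,321].tolist())
print('to rod', inc((515,-226,300)), inc((540,0,300)))
E
```

```text
[537.  287.6 115. ]
[534.2 287.8 115. ]
[[532.6 270.4]
 [541.5 304.7]
 [519.  292.2]
 [555.6 282.8]]
[[62, 103, 103], [81, 137, 135], [28, 52, 51], [20, 32, 33], [6, 22, 20], [17, 27, 27], [19, 44, 56], [24, 80, 115], [19, 75, 105], [19, 75, 107], [21, 60, 80], [15, 30, 29], [15, 31, 30], [19, 30, 31], [14, 26, 26], [27, 47, 48], [43, 73, 72], [43, 72, 71]]
[[45, 75, 74], [44, 72, 71], [44, 71, 70], [30, 58, 61], [93, 93, 103], [94, 94, 102], [93, 94, 102], [50, 82, 106], [16, 72, 104], [21, 76, 107], [21, 58, 82], [17, 30, 30], [19, 30, 32], [16, 29, 27], [18, 34, 31], [16, 29, 28], [30, 50, 50], [40, 68, 68], [44, 69, 69], [40, 70, 68]]
to rod [-105.9 -498.8    1.2] [ -73.1 -273.8    1.4]
```

Call:
arm_command --increments '[0.3,-16,-52,0,0,0.3,-32,-106,0,0,0.3,-46,-160,0,0,0.3,-60,-215,0,0,0.3,-72,-270,0,0,0.3,-80,-325,0,0,0.3,-88,-380,0,0,0.3,-96,-432,0,0,0.3,-103,-480,0,0,0.3,-106,-499,0,0,0.3,-106,-499,0,0,0.3,-106,-499,0,0,0.3,-106,-499,0,0,0.3,-106,-499,0,0]'

```text
time: 3.4
tool_pos: [515.4, -226.2, 301.1]
tcp_rot: [3.141, 0.0, 2.886]
contact_force: [-0.1, -0.5, -0.7]
grip_width: 64.4
```

```bash
python3 - <<'E'
from h import *
import pickle
o=sensors.get_obs(); print(o['time'],o['tool_pos'],o['tcp_rot'],np.abs(o['dq']).max(),o['joint_positions'])
w=cam('wrist'); pickle.dump(w,open('w2.pkl','wb'))
cv2.imwrite('pics/w2.png',imaging.capture('wrist'))
print(proj(w,(515,-226,190)))
E
```

```text
3.4 [ 515.42030127 -226.23289664  301.09294782] [3.14145501e+00 2.67916017e-04 2.88636861e+00] 0.008368333274739279 [-5.49889488e-01  3.59628145e-01  1.21444418e+00  2.09522332e-04
  1.56730394e+00 -1.86546250e+00]
[317.29868409 222.40779986]
```

View pics/w2.png

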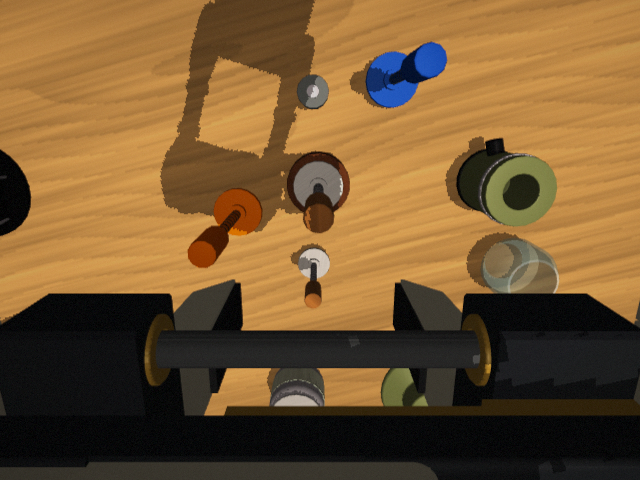

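The chosen handle's top is at (319,218), in the dark stand with the collar around its rod. The orange, small and blue rods are clear of the jaws.

```bash
python3 - <<'E'
from h import *
import pickle
w=pickle.load(open('w2.pkl','rb'))
p=plane(w,(319,218),190); print(p, plane(w,(319,187),38)); print(inc((p[0],p[1],146)))
E
```

```text
[ 512.01107711 -223.89509564  190.        ] [ 513.21038892 -223.4809216    38.        ]
[  3.9   1.6 155. ]
```

Call:
arm_command --increments '[0.3,2.5,1,40,0,0.3,2.5,1,80,0,0.3,2.5,1,120,0,0.3,2.5,1,145,0,0.3,2.5,1,155,0,0.3,2.5,1,155,0,0.6,2.5,1,155,0,1,2.5,1,155,0,1,2.5,1,155,0,1,2.5,1,155,0,1,2.5,1,155,0,1,2.5,1,155,0]'

```text
time: 4.95
tool_pos: [513.1, -225.6, 146.0]
tcp_rot: [3.141, 0.0, 2.885]
contact_force: [-0.2, 0.8, 1.0]
grip_width: 22.4
```

Call:
arm_command --increments '[1,0,0,-15,0,1,0,0,-40,0,1,0,0,-75,0,1,0,0,-115,0,1,0,0,-145,0,1,0,0,-160,0,1,0,0,-160,0,1,0,0,-160,0]'

```text
time: 5.95
tool_pos: [512.6, -225.5, 305.2]
tcp_rot: [3.141, -0.001, 2.885]
contact_force: [-0.0, 0.2, -2.1]
grip_width: 22.6
```

```bash
python3 - <<'E'
from h import *
o=sensors.get_obs(); print(o['time'],o['tool_pos'],o['contact_force'],o['grip_width'],inc((537.5,286.5,306)),inc((540,20,306)))
cv2.imwrite('pics/w3.png',imaging.capture('wrist'))
E
```

```text
5.95 [ 512.61317591 -225.48101798  305.22906055] [-0.00698167  0.22033704 -2.08824351] 22.581345132046877 [ 1.060e+02  5.015e+02 -4.000e-01] [ 35.9 244.4  -0.6]
```

View pics/w3.png

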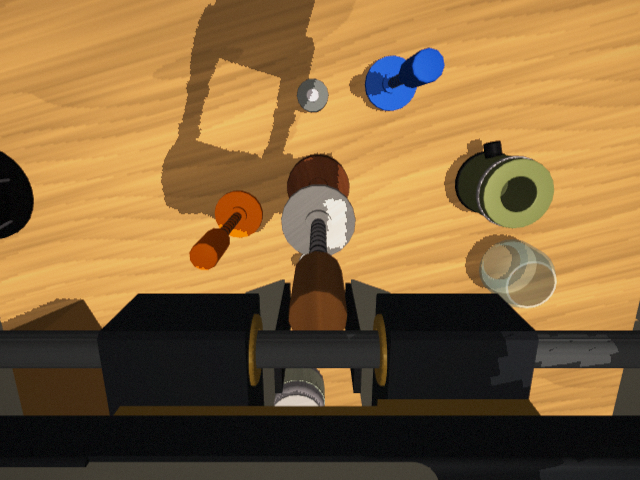

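The rod is held upright: the collar at (318,221) lies where a vertical axis would put it, and the measured weight is about 2 N. Now I carry it over the well.

Call:
arm_command --increments '[1,5,25,0,0,1,11,65,0,0,1,18,110,0,0,1,24,155,0,0,1,30,200,0,0,1,36,245,0,0,1,48,290,0,0,1,60,335,0,0,1,72,380,0,0,1,84,420,0,0,1,94,455,0,0,1,101,480,0,0,1,106,495,0,0,1,106,501.5,0,0,1,106,501.5,0,0,1,106,501.5,0,0,1,106,501.5,0,0]'

```text
time: 8.12
tool_pos: [538.0, 285.6, 306.1]
tcp_rot: [3.142, 0.0, 2.884]
contact_force: [0.2, -0.5, -3.0]
grip_width: 22.8
```

```bash
python3 - <<'E'
from h import *
o=sensors.get_obs(); print(o['time'],o['tool_pos'],o['contact_force'],o['grip_width'],inc((537.5,286.5,306)))
a=imaging.capture('side')[60:240,140:380]; b=imaging.capture('wrist')
a=cv2.resize(a,(400,300)); b=cv2.resize(b,(400,300))
cv2.imwrite('pics/w4.png',np.hstack([a,b]))
E
```

```text
8.125 [538.02323883 285.56087987 306.11387667] [ 0.18717547 -0.47253793 -3.00603378] 22.769452385226014 [0.7 0.8 0.1]
```

View pics/w4.png

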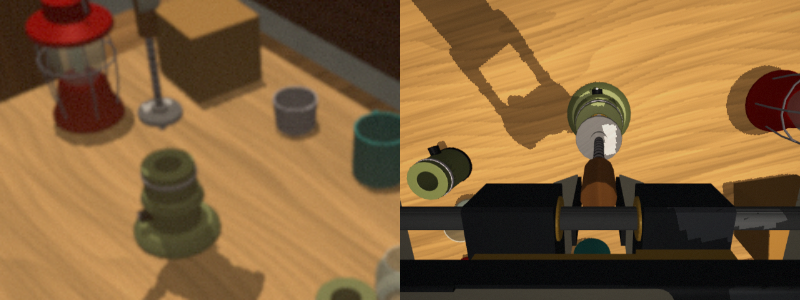

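The side crop shows the rod hanging upright with its tip at full-image (237,136), above the mouth at (240,156). The wrist view shows the collar over the base. I'll do a numeric check of the tip's lateral offset.

```bash
python3 - <<'E'
from h import *
s=cam('side')
print(proj(s,(538,285.6,169)),proj(s,(538,285.6,190)),proj(s,(537.5,286.5,115)),proj(s,(548,286.5,115)),proj(s,(537.5,296,115)))
E
```

```text
[237.11847131 136.4671089 ] [235.83239838 127.99139176] [239.8389908  157.11982158] [243.76497538 155.17747259] [237.32396138 155.17891614]
```

Call:
arm_command --increments '[1,0,0,20,0,1,0,0,45,0,1,0,0,65,0,1,0,0,75,0,1,0,0,85,0,1,0,0,95,0,1,0,0,104,0,1,0,0,110,0,1,0,0,112,0,1,0,0,112,0]'

```text
time: 9.48
tool_pos: [537.9, 286.4, 193.7]
tcp_rot: [3.141, 0.0, 2.885]
contact_force: [-0.2, -0.2, -1.5]
grip_width: 23.1
```

Call:
arm_command --increments '[1,0,0,2,0,1,0,0,4,0,1,0,0,6,0]'

```text
time: 9.85
tool_pos: [538.1, 286.5, 188.1]
tcp_rot: [3.141, 0.001, 2.885]
contact_force: [-0.3, 0.8, 1.5]
grip_width: 22.7
```

Call:
arm_command --increments '[1,0,0,2,0,1,0,0,4,0,1,0,0,6,0]'

```text
time: 10.22
tool_pos: [538.0, 286.4, 181.9]
tcp_rot: [3.141, 0.0, 2.885]
contact_force: [0.7, 0.4, 0.9]
grip_width: 22.8
```

Call:
arm_command --increments '[1,0,0,1.5,0,1,0,0,3,0,1,0,0,4,0]'

```text
time: 10.6
tool_pos: [537.9, 286.4, 177.9]
tcp_rot: [3.141, 0.0, 2.885]
contact_force: [0.4, 1.1, 1.7]
grip_width: 22.6
```

Call:
arm_command --increments '[1,0,0,1,0,1,0,0,2,0,1,0,0,3,0]'

```text
time: 10.98
tool_pos: [537.9, 286.3, 174.9]
tcp_rot: [3.141, 0.0, 2.885]
contact_force: [1.8, 1.3, 0.6]
grip_width: 23.1
```

Call:
arm_command --increments '[1,0,0,1,0,1,0,0,2,0,1,0,0,3,0]'

```text
time: 11.35
tool_pos: [538.4, 286.4, 173.2]
tcp_rot: [3.14, 0.002, 2.885]
contact_force: [0.2, 0.5, 10.5]
grip_width: 22.6
```

Call:
arm_command --increments '[1,0,0,0.7,0,1,0,0,0.7,0]'

```text
time: 11.6
tool_pos: [538.7, 286.4, 173.2]
tcp_rot: [3.14, 0.003, 2.885]
contact_force: [0.0, 0.4, 9.4]
grip_width: 23.1
```

Call:
arm_command --increments '[1,0,0,-1,0,1,0,0,-1,0,0.7,0,0,-1,0,0.4,0,0,-1,0,0.4,0,0,-1,0,0.3,0,0,-1,0,0.3,0,0,-1,0]'

```text
time: 12.48
tool_pos: [537.8, 286.3, 172.1]
tcp_rot: [-3.141, -0.0, 2.885]
contact_force: [0.1, -0.8, -0.1]
grip_width: 61.7
```

```bash
python3 - <<'E'
from h import *
o=sensors.get_obs(); print(o['time'],o['tool_pos'],o['contact_force'],o['grip_width'])
s=cam('side')
for p in [(538,286.5,217),(538,286.5,115)]: print(proj(s,p))
a=imaging.capture('side')[60:240,140:380]; b=imaging.capture('wrist')
a=cv2.resize(a,(400,300)); b=cv2.resize(b,(400,300))
cv2.imwrite('pics/w5.png',np.hstack([a,b]))
E
```

```text
12.475 [537.78278533 286.27019305 172.09029081] [ 0.08568667 -0.77032035 -0.06086809] 61.65906972674924
[233.8708189  116.55481833]
[240.02672393 157.02694214]
```

View pics/w5.png

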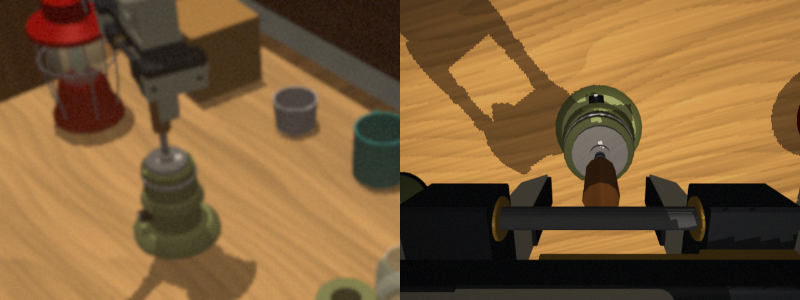

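The gripper is open with the rod standing, the collar lying on the rim at side-crop (165,160), and no force on the hand. I back off straight up.

Call:
arm_command --increments '[0.3,0,0,-15,0,0.3,0,0,-50,0,0.3,0,0,-90,0,0.3,0,0,-125,0,0.3,0,0,-140,0,0.3,0,0,-140,0,0.3,0,0,-140,0]'

```text
time: 13.45
tool_pos: [537.5, 286.2, 311.7]
tcp_rot: [-3.141, -0.001, 2.885]
contact_force: [-0.3, -0.4, 0.3]
grip_width: 64.3
```

```bash
python3 - <<'E'
from h import *
import pickle
o=sensors.get_obs(); print(o['time'],o['tool_pos'],o['contact_force'])
s=cam('side'); w=cam('wrist');t=cam('top')
for z in (217,192,115): p=(538,286.5,z); print(z,proj(s,p),proj(w,p),proj(t,p))
S=imaging.capture('side'); b=imaging.capture('wrist'); 
a=cv2.resize(S[90:210,160:320],(400,300),interpolation=cv2.INTER_CUBIC); b=cv2.resize(b,(400,300))
cv2.imwrite('pics/w6.png',np.hstack([a,b]))
E
```

```text
13.45 [537.52577104 286.17540659 311.72427805] [-0.32685421 -0.37958138  0.26767309]
217 [233.8708189  116.55481833] [317.83534287 229.24476371] [119.90195605 215.49290618]
192 [235.4581102  126.99049751] [317.7949122  220.91012438] [126.82884828 218.30000573]
115 [240.02672393 157.02694214] [317.70159816 201.67376259] [145.46466554 225.85210739]
```

View pics/w6.png

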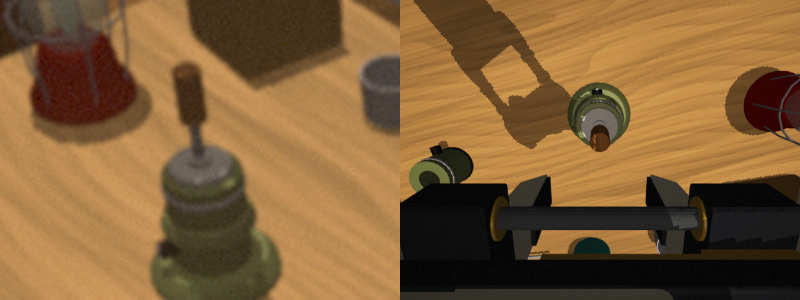

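```bash
python3 -c "
from plant import ticket; print(ticket.close_job())"
```

```text
the job is handed in; nothing more can be done
None
```

The depth rod is standing released in the well of the wide-footed base, and I handed the job in at about 13.5 s of the 48 s; no verdict is reported back.

- **What I did:** I took the larger wooden-handled rod out of the dark round stand, carried it upright to the well and lowered it. The force rose to about 10 N and the arm stopped, even when commanded 0.7 mm further. At that point the tip was near z = 37 mm, about 78 mm below the rim, which is within the stated 60–84 mm. I then opened the gripper and backed straight up.
- **Last checks:** In the side and wrist pictures the handle top was within about 2–4 pixels of where a centred, upright rod would be. The collar was lying on the rim. The gripper was more than 80 mm clear of the handle, with no contact force.
- **Disagreements:** No check failed. The grip width read 22–23 mm on the 24 mm handle, and the rod did not slip.

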